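# Hang the loaded weighing pan on the spring scale

## Task

Weigh the jam jar that stands off-centre in the weighing pan: lift the pan by the tab on its bail, carry it to the spring scale and hang the bail's peak in the notch of the load arm. Let the sprung arm slowly take up the weight while you still hold the tab, without forcing it, and let go only when it carries the pan by itself, so that the pan neither drops, bounces nor swings. The jar must stay standing in the pan and everything else stays where it is.

Things in the scene. Friction and masses are not known exactly. Their poses are not given: they have to be found in the camera images.
- scale: White column spring scale, bolted down: grey base plate 150 x 150 x 16 mm; column 50 x 64 mm; round dial, 132 mm wide, its axis 395 mm up. Origin: on the worktop under the column's axis; z up, +x to the back, so dial and load arm face -x. The load arm, a level 8 mm steel rod at y = 0, 287 mm up, leaves the column along -x and ends in a V notch and upturned tip.
- notch_rest (a point): Where the notch's lowest point (rod centre line) is while the arm carries nothing: 165 mm before the column's axis, 275 mm up, y = 0; axes of the scale. This mark does not follow the arm. The arm rides straight down on a lightly damped spring, about 11 mm per newton carried (115 mm at most), and rises again when relieved.
- tip_rest (a point): End of the upturned tip (rod centre line) while the arm carries nothing: 20 mm before the notch and 20 mm above it; the rod's radius is 4 mm. Axes of the scale; does not follow the arm.
- pan_tab (a point): Centre of the black tab atop the weighing pan's wire bail: rounded block 18 (x) x 30 (y) x 46 mm (z), gripped across the 30 mm. z up, y in the bail's plane. The pan is a round steel dish of 154 mm diameter, rim 24 mm high, underside 176 mm below this point. The bail is an arch of 5 mm wire over its middle, 160 mm wide in y at the rim, narrowing to a 90 degree peak under the tab. Empty pan: 0.2 kg.
- pan_peak (a point): Bend of the bail's peak (wire centre line), 26 mm below the tab's centre, 150 mm above the dish's underside; axes as the tab's. The rod goes in under this peak along the pan's x (either end first); seated in the notch, this point is about 11 mm above the notch's point.
- pan_floor (a point): Centre of the dish's flat inner floor (about 47 mm radius), 147 mm below the peak; the same axes.
- jar_mid (a point): Middle of the jam jar standing loose in the dish, up to 29 mm off its centre to any side: 64 mm diameter, 87 mm high, z up. How full it is, and so its weight, is not known (under 0.7 kg).
- jar_2: Another jam jar, 64 mm diameter, 87 mm high, standing to the left of the scale; origin under its middle. To be left alone.
- jar_3: A third jam jar of the same size, farther back; origin under its middle. To be left alone.
- coffee: Coffee jar, 72 mm diameter, 125 mm high, behind the pan on the right; origin under its middle. To be left alone.
Mind the look-alikes: they are no part of the job. Leave any pink look-alike of the part that bears jar_mid alone.

How it is judged (in metres and radians):
On the way, in this order (a step that is already met when the one before it is completed fails the run):
1. the pan is lifted off the worktop by its tab (height (world z) of pan_floor above 0.03 m and contact force between the fingers and pan above 1 N), for 0.2 s.
2. the scale's arm carries load while the fingers still hold the tab (contact force between pan and scale above 3 N and contact force between the fingers and pan above 0.5 N), for 0.2 s.
At the end, for the whole second after the job is handed in: The pan hangs by its bail's peak in the notch of the load arm (peak within 10 mm along and 8 mm across the arm), dish floor over 15 mm above the worktop, arm carrying over 2 N, pan at rest (under 0.03 m/s, 0.3 rad/s) and tilted under 0.35 rad, jar standing in it (tilt under 0.4 rad) (contact force between pan and scale above 2 N and x of pan_peak in the frame of scale between -0.175 and -0.155 m and y of pan_peak in the frame of scale between -0.008 and 0.008 m and height (world z) of pan_floor above 0.015 m and linear speed of pan below 0.03 m/s and angular speed of pan below 0.3 rad/s and angle between pan_tab's own z axis and vertical below 0.35 rad and angle between jar_mid's own z axis and vertical below 0.4 rad and distance between jar_mid and pan_floor below 0.065 m); the robot touches nothing.
It fails at once if the pan drops, jumps or bounces: while it bears on the arm its bail's peak moves faster than 0.06 m/s with no finger on it, or faster than 0.1 m/s in the fingers ((linear speed of pan above 0.06 m/s and contact force between pan and scale above 1 N and contact force between the fingers and pan below 0.02 N) or (linear speed of pan above 0.1 m/s and contact force between pan and scale above 1 N)).
It fails at once if once let go, the pan swings faster than 1 rad/s (angular speed of pan above 1 rad/s and contact force between the fingers and pan below 0.02 N).
It fails at once if the arm is pressed, struck or wedged by the pan with more than 20 N, summed over the contacts (a load of about 13 N) (contact force between pan and scale above 20 N).
It fails at once if the jar falls over or leaves the pan (angle between jar_mid's own z axis and vertical above 0.6 rad or distance between jar_mid and pan_floor above 0.08 m).
It fails at once if another jar is moved by more than 20 mm (distance of any of jar_2, jar_3, coffee from where it was at the start of the episode above 0.02 m).
It also fails if it takes over 67 s, if anything falls off the work surface, if the arm or the gripper's body presses on something with over 40 N, if the wrist force passes 120 N, or if a joint passes its speed limit or range.

## Robot

A 6-joint arm with a two-finger parallel gripper is mounted at the origin on a cart in front of the work surface, level with it; the furniture and walls round the work are solid. World frame = base frame: x ahead of the robot, y to its left, z up, the work surface at z = 0. Lengths are in mm, angles in rad, forces in N, time in s.
With the tool pointing down it reaches from about 350 to 975 mm from the base axis. Payload 7.1 kg.
Tool frame: the origin (TCP) lies midway between the tips of the shut fingers; the grasp point (between the pads) lies ctrl.grip_point_offset behind it (ctrl.grip_point_offset is the distance from the TCP to the grasp point, in mm); z points along the fingers, y is the line along which they close (so a half turn about z gives the same grasp; the last joint's range is limited). The gripper opens to 88 mm and grips with 3 to 60 N. Pads are 20 mm wide; open, the fingers measure 115 mm over their backs; the gripper's body (75 mm by 178 mm) begins 61 mm behind the grasp point.
Start: joints at [1.212, 0.423, 1.63, -0, 1.089, -0.019], TCP at [208.279, 589.258, 222.675] pointing down, gripper open.
Joint ranges: [-3, 3], [-0.9, 2.11], [0.09, 2.58], [-1.31, 4.45], [0.11, 2.69], [-2.54, 2.54]. Speed limits (rad/s): [2.39, 2.39, 3.01, 3.14, 3.14, 3.14].

## Interface

Orientations are given as a rotation vector (axis times angle).
In Python, from workcell import ctrl, get_image, close_job, finder gives the robot as it stands.
- The arm moves only by the tool servo_tool, never from a script. Its argument "deltas" is a list of rows, each a list of 2 entries, a list of its own where there are three numbers: the shift along the tool's x, y, z in mm, then the turn, a rotation vector about the tool's x, y, z in rad. A call has 1 to 5 rows; each row is the pose to reach, as a shift and turn from the pose commanded when the call began, along the tool's axes at that moment; what a row does not reach only later rows make up. A row lasts 1/12 s, in which the tool goes at most 41.7 mm and 7.16 degrees, less where a joint would pass 70% of its speed; a pose out of reach is approached as far as the arm can. A call with a gripper value outside its range is refused whole. "grip" is the closure, from -1 (fully open) to 1 (shut), so that 0 is half open, set as the call begins (left out, the last holds). The fingers move at their own pace and stop on an object; the grip force is fixed at half the most. Time passes only in rows, so rows that repeat a pose let the fingers close. It gives the time, the measured TCP pose, the force, the opening and the grip force at its end, in the units of the state.
- ctrl.get_obs(): the state, without advancing time (a new reading comes with each control period).
- get_image(name): name is "scene" or "top"; returns a dict with "frame" (384x512x3 uint8, blue, green, red), "depth" (384x512 float32, mm along the optical axis (not along the pixel's ray), 0 where there is no reading), "K" (3x3 intrinsics, pixels), "pose" (4x4, takes a point from camera to world coordinates). Camera axes: x right, y down, z forward; pixel columns grow to the right and rows downward; lengths in mm; the calibration is good to about 2 mm. A picture is of the moment at which its call begins.
- close_job(): hands the job in; it is judged then, once.
Trained networks look in a picture, given as the dict that the camera call returned (one of the last four; its "shot" number tells which), for a name from the list of things; names that differ only in an ending like _2 or _b are one class to them, and where a whole thing is asked for, a point or a joint stands for the part that bears it (a point fixed in the world has none). Each returns a list of dicts, best first, with "score" (0 to 1); they miss things now and then, are a little off and sometimes report something else, mostly with a low value. They report only what shows in the picture. A call takes as long as a camera call. They do not tell look-alikes from the thing itself.
- finder.search_frame(query, picture): "rect" ([centre column, centre row, width, height] as shares, 0 to 1, of the picture: columns of its width, rows of its height, round what is visible of it).
- finder.silhouettes(query, picture): "mask" (384x512 bool, what is visible of it) and "rect" ([centre column, centre row, width, height] as shares, 0 to 1, of the picture: columns of its width, rows of its height, round what is visible of it).
The state is a dict: "t": time; "qpos": joint angles; "qvel": joint speeds; "joint_torque": joint torques, N m; "ee_pos": TCP position; "orientation": TCP orientation; "ft_force": force on the tool from outside, world axes, zero at the start; "moment": the same for the moment, N m; "width": finger opening in mm; "grasp_force": force on a finger pad.
Only numpy, scipy, OpenCV 4.12 (cv2) and the standard library are available. Lean on these libraries where they do the work, as an engineer would, in place of code of your own. Each camera call takes 0.05 s, during which the arm holds its last target. There are 200 camera calls.

## Working session

There is one attempt and no reset: what is moved stays moved. The work goes in short steps, Python scripts to look and compute and a tool call to move; the robot and the scene stay as the last step left them, time stands still between calls to the robot, and variables do not carry over. Pictures are saved under pics/ and viewed, at most 11 in all, crops included, and the job is handed in when it is done.

Besides the shell and the picture viewer there is one more tool, called after "Request:" as a command line: name --argument value ..., lists and objects as JSON in quotes. servo_tool: Moves the arm, as the interface text tells. Its arguments: {"type":"object","properties":{"deltas":{"type":"array","items":{"type":"array"}},"grip":{"type":"number"}},"required":["deltas"]}

```bash
mkdir -p pics; cat > h.py <<'E'
import numpy as np, cv2
from scipy.spatial.transform import Rotation as R
from workcell import ctrl, get_image, close_job, finder
def pts(p,m=None):
    K,T,d=p["K"],p["pose"],p["depth"]
    m=(d>0) if m is None else m&(d>0)
    v,u=np.nonzero(m); z=d[v,u]
    c=np.stack([(u-K[0,2])*z/K[0,0],(v-K[1,2])*z/K[1,1],z,np.ones_like(z)])
    return (T@c)[:3].T,u,v
def proj(p,X):
    c=np.linalg.inv(p["pose"])@np.append(X,1); q=p["K"]@c[:3]; return q[:2]/q[2]
E
python3 - <<'E'
from h import *
print(ctrl.grip_point_offset, ctrl.get_obs())
a=get_image("scene");b=get_image("top")
cv2.imwrite("pics/a.png",np.vstack([a["frame"]])); cv2.imwrite("pics/b.png",b["frame"])
for n,p in(("scene",a),("top",b)):
    print(n,p["pose"].round(2).tolist(),p["K"][0,0])
    for q in["pan_tab","pan_peak","pan_floor","jar_mid","scale","coffee"]:
        for r in finder.silhouettes(q,p)[:5]:
            P,u,v=pts(p,r["mask"]); 
            print(q,round(r["score"],2),(np.array(r["rect"])*[512,384,512,384]).round(), P.min(0).round(),P.max(0).round(),np.median(P,0).round() ) if len(P) else print(q,r["score"],r["rect"])
E
```

```text
18.700000000000003 {'t': 0.0, 'qpos': array([ 1.21200754e+00,  4.23774702e-01,  1.63068833e+00, -1.71962106e-05,
        1.08859508e+00, -1.89914241e-02]), 'qvel': array([ 6.92150309e-04, -1.00716368e-03, -4.73200587e-05, -3.92583279e-04,
       -1.48269307e-03, -2.10320684e-04]), 'joint_torque': array([-1.03906132e-03, -5.44620931e+01, -2.73670328e+01,  6.43334398e-02,
        2.26944638e-02, -1.34191923e-04]), 'ee_pos': array([208.09159876, 588.75650235, 221.94364832]), 'orientation': array([-5.31131806e-01, -3.09610455e+00,  2.26529415e-03]), 'ft_force': array([-0.06924991,  0.1376006 ,  0.43609085]), 'moment': array([-0.06011727,  0.03274515,  0.0294426 ]), 'grasp_force': 0.0, 'width': 87.91512195099695}
scene [[-0.88, -0.26, 0.39, -109.28], [-0.47, 0.51, -0.72, 1273.3], [-0.02, -0.82, -0.57, 1125.64], [0.0, 0.0, 0.0, 1.0]] 477.4523534954228
pan_tab 0.67 [300. 191.  11.  23.] [ 445. -256.   -4.] [ 497. -117.   27.] [ 470. -204.    9.]
pan_peak 0.61 [303. 190.  14.  19.] [ 211. -274.   -4.] [498. 475. 538.] [ 470. -205.    9.]
pan_peak 0.28 [202. 197.  69. 138.] [513. -18.  -3.] [
[... 568 characters left out ...]
[ 444. -248.   -6.] [590. -87. 203.] [ 523. -168.    8.]
pan_peak 0.88 [337. 196.  50.  44.] [ 443. -248.   -6.] [593. -87. 203.] [ 523. -164.    8.]
pan_floor 0.65 [337. 195.  44.  43.] [ 443. -250.   -7.] [596. -87. 203.] [ 523. -169.    8.]
jar_mid 0.71 [336. 199.  21.  20.] [ 476. -199.    2.] [ 536. -122.  162.] [ 503. -148.   89.]
scale 0.96 [200. 148.  71.  93.] [506. 192.  -6.] [848. 407. 464.] [669. 261. 292.]
scale 0.63 [337. 197.  47.  41.] [ 444. -244.   -6.] [596. -87. 203.] [ 523. -166.    9.]
coffee 0.64 [335. 199.  27.  22.] [ 475. -199.   -2.] [ 536. -120.  140.] [ 500. -148.   89.]
coffee 0.62 [372. 143.  26.  29.] [ 665. -316.   -0.] [ 732. -238.  133.] [ 692. -262.  122.]
```

View pics/a.png

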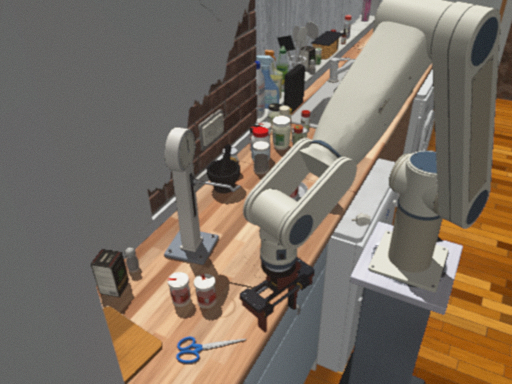

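View pics/b.png

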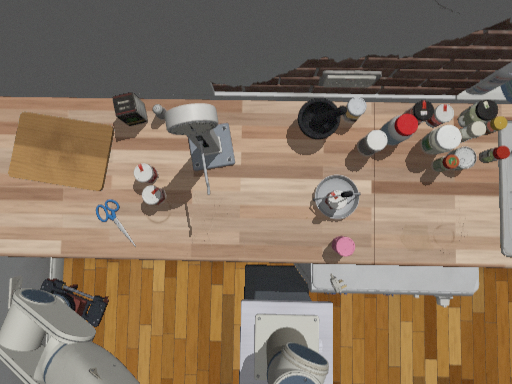

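Candidates: steel pan with bail at top (337,197), tab (347,195), and inside it the jar at (336,199). Look-alikes: pink jar (344,246), white jars (144,174) and (152,196), jar (373,142) as coffee and the black pan (318,118). By the description I choose the steel dish. The scale's rod runs (203,140)→(209,192) in the top view.

```bash
python3 - <<'E'
from h import *
b=get_image("top");a=get_image("scene")
f=b["frame"]
c1=cv2.resize(f[170:225,305:370],None,fx=8,fy=8,interpolation=cv2.INTER_CUBIC)[:440]
c2=cv2.resize(f[95:205,160:240],None,fx=4,fy=4,interpolation=cv2.INTER_CUBIC)
W=np.zeros((440,c1.shape[1]+c2.shape[1],3),np.uint8);W[:,:c1.shape[1]]=c1;W[:,c1.shape[1]:]=c2
cv2.imwrite("pics/c.png",W)
P,u,v=pts(b)
s=(u>305)&(u<370)&(v>170)&(v<225)
for lo,hi in((100,150),(150,165),(165,230)):
    m=s&(P[:,2]>lo)&(P[:,2]<hi); print(lo,hi,[(x,y,*q) for x,y,q in zip(u[m],v[m],P[m].round().astype(int).tolist())][:40])
s=(u>195)&(u<222)&(v>130)&(v<200)&(P[:,2]>240)&(P[:,2]<320)
Q=P[s];print("rod n",s.sum());
for i in range(0,len(Q),4):print(u[s][i],v[s][i],Q[i].round(),end=';')
s=(u>170)&(u<245)&(v>100)&(v<180)&(P[:,2]>8)&(P[:,2]<25)
print("plate",cv2.minAreaRect(P[s][:,:2].astype(np.float32)),s.sum())
s=(u>160)&(u<222)&(v>90)&(v<150)&(P[:,2]>440)
print("dialtop",cv2.minAreaRect(P[s][:,:2].astype(np.float32)),s.sum())
P,u,v=pts(a)
s=(u>265)&(u<330)&(v>165)&(v<215); print(s.sum())
E
```

```text
100 150 [(np.int64(353), np.int64(193), 525, -199, 119), (np.int64(354), np.int64(193), 525, -204, 114), (np.int64(355), np.int64(193), 526, -209, 105), (np.int64(356), np.int64(193), 526, -212, 105), (np.int64(340), np.int64(194), 520, -154, 138), (np.int64(353), np.int64(194), 522, -200, 118), (np.int64(333), np.int64(195), 517, -135, 123), (np.int64(334), np.int64(195), 517, -138, 125), (np.int64(335), np.int64(195), 517, -141, 122), (np.int64(336), np.int64(195), 517, -143, 130), (np.int64(337), np.int64(195), 517, -145, 136), (np.int64(338), np.int64(195), 517, -148, 135), (np.int64(339), np.int64(195), 516, -150, 141), (np.int64(340), np.int64(195), 516, -153, 142), (np.int64(327), np.int64(196), 515, -120, 101), (np.int64(328), np.int64(196), 514, -122, 105), (np.int64(329), np.int64(196), 514, -124, 111), (np.int64(330), np.int64(196), 514, -127, 112), (np.int64(331), np.int64(196), 514, -130, 115), (np.int64(332), np.int64(196), 514, -132, 121), (np.int64(333), np.int64(196), 514, -135, 121), (np.int64(334), np.int64(196), 514, -138, 124), (np.int64(335), np.int64(196), 514,
[... 3626 characters left out ...]
0 [570. 256. 290.];205 171 [568. 254. 287.];206 172 [565. 251. 289.];205 174 [559. 253. 289.];206 175 [556. 250. 290.];207 176 [553. 247. 293.];205 178 [548. 252. 293.];206 179 [545. 250. 290.];206 181 [539. 249. 291.];207 182 [537. 247. 286.];208 183 [534. 244. 287.];207 185 [529. 248. 282.];208 186 [526. 245. 280.];209 187 [524. 242. 281.];207 189 [517. 247. 286.];208 190 [514. 243. 294.];209 191 [512. 240. 292.];207 193 [506. 245. 295.];209 194 [503. 240. 293.];plate ((687.6975708007812, 276.1979064941406), (150.08294677734375, 149.8884735107422), 11.479952812194824) 1018
dialtop ((685.8806762695312, 275.9719543457031), (46.544925689697266, 97.78126525878906), 10.447007179260254) 766
3127
```

View pics/c.png

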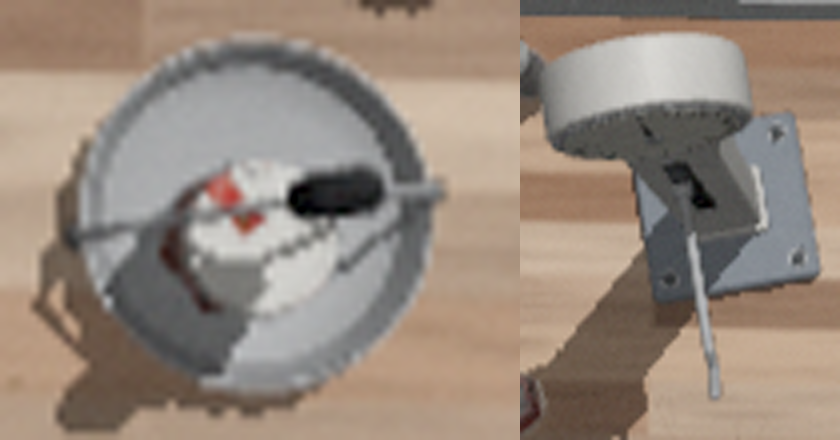

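The crop shows the steel dish with the black tab at full-picture (347,194), the bail running left–right through it, and the white-lidded jar lying toward the lower left in the dish. The rod ends in the notch near (208,186).

```bash
cat >> h.py <<'E'
def loc(w):  # world vector -> tool axes
    return R.from_rotvec(ctrl.get_obs()["orientation"]).inv().apply(w)
def state():
    o=ctrl.get_obs(); r=R.from_rotvec(o["orientation"]).as_matrix()
    print("t",round(o["t"],2),"tcp",o["ee_pos"].round(1),"F",o["ft_force"].round(2),"M",o["moment"].round(3),"w",o["width"].round(1),"g",o["grasp_force"].round(1))
    print("x",r[:,0].round(4),"y",r[:,1].round(4),"z",r[:,2].round(4),"q",o["qpos"].round(2)); return o,r
E
python3 - <<'E'
from h import *
o,r=state()
b=get_image("top");P,u,v=pts(b)
s=(u>195)&(u<215)&(v>144)&(v<198)&(P[:,2]>270)&(P[:,2]<320)
Q=P[s];vx,vy,x0,y0=cv2.fitLine(Q[:,:2].astype(np.float32),cv2.DIST_HUBER,0,.01,.01).ravel()
if vx<0:vx,vy=-vx,-vy
print("rod dir deg",np.degrees(np.arctan2(vy,vx)),"y at 526",y0+(526-x0)*vy/vx,"end x",Q[:,0].min())
for ang in(11,11.5):
    c=np.array([687.7,276.2]);d=np.array([np.cos(np.radians(ang)),np.sin(np.radians(ang))]);print("notch",c-165*d,"tip",c-185*d)
pn=(u>305)&(u<370)&(v>170)&(v<225)
T=P[pn&(P[:,2]>192)];print("tab",cv2.minAreaRect(T[:,:2].astype(np.float32)),T.mean(0))
m=pn&(P[:,2]>15)&(P[:,2]<40);Q=P[m];C,rad=cv2.minEnclosingCircle(Q[:,:2].astype(np.float32));print("dish",C,rad)
m=pn&(P[:,2]>95)&(P[:,2]<160);W=P[m]
m=pn&(P[:,2]>80)&(P[:,2]<95);J=P[m];print("jar",J.mean(0),cv2.minEnclosingCircle(J[:,:2].astype(np.float32)))
print("bail fit",cv2.fitLine(np.vstack([W[:,:2],T.mean(0)[None,:2]]).astype(np.float32),cv2.DIST_HUBER,0,.01,.01).ravel())
# colour edges of tab, second view
a=get_image("scene");print("tab in scene",proj(a,[518,-165,176]), "depth there",a["depth"][tuple(proj(a,[518,-165,176]).round().astype(int)[::-1])])
A,ua,va=pts(a); k=np.linalg.norm(A-[518,-165,176],axis=1)<60;print(k.sum())
E
```

```text
Traceback (most recent call last):
  File "h.py", line 16, in state
    print("t",round(o["t"],2),"tcp",o["ee_pos"].round(1),"F",o["ft_force"].round(2),"M",o["moment"].round(3),"w",o["width"].round(1),"g",o["grasp_force"].round(1))
                                                                                                                 ^^^^^^^^^^^^^^^^
AttributeError: 'float' object has no attribute 'round'
```

```bash
sed -i 's/o\["width"\].round(1)/round(o["width"],1)/;s/o\["grasp_force"\].round(1)/round(float(o["grasp_force"]),1)/' h.py
python3 - <<'E'
from h import *
o,r=state()
b=get_image("top");P,u,v=pts(b)
s=(u>195)&(u<215)&(v>144)&(v<198)&(P[:,2]>270)&(P[:,2]<320)
Q=P[s];vx,vy,x0,y0=cv2.fitLine(Q[:,:2].astype(np.float32),cv2.DIST_HUBER,0,.01,.01).ravel()
if vx<0:vx,vy=-vx,-vy
print("rod dir deg",np.degrees(np.arctan2(vy,vx)),"y at 526",y0+(526-x0)*vy/vx,"end x",Q[:,0].min())
for ang in(11,11.5):
    c=np.array([687.7,276.2]);d=np.array([np.cos(np.radians(ang)),np.sin(np.radians(ang))]);print("notch",c-165*d,"tip",c-185*d)
pn=(u>305)&(u<370)&(v>170)&(v<225)
T=P[pn&(P[:,2]>192)];print("tab",cv2.minAreaRect(T[:,:2].astype(np.float32)),T.mean(0))
m=pn&(P[:,2]>15)&(P[:,2]<40);Q=P[m];C,rad=cv2.minEnclosingCircle(Q[:,:2].astype(np.float32));print("dish",C,rad)
m=pn&(P[:,2]>95)&(P[:,2]<160);W=P[m]
m=pn&(P[:,2]>80)&(P[:,2]<95);J=P[m];print("jar",J.mean(0),cv2.minEnclosingCircle(J[:,:2].astype(np.float32)))
print("bail fit",cv2.fitLine(np.vstack([W[:,:2],T.mean(0)[None,:2]]).astype(np.float32),cv2.DIST_HUBER,0,.01,.01).ravel())
a=get_image("scene");print("tab in scene",proj(a,[518,-165,176]), "depth there",a["depth"][tuple(proj(a,[518,-165,176]).round().astype(int)[::-1])])
A,ua,va=pts(a); k=np.linalg.norm(A-[518,-165,176],axis=1)<60;print(k.sum())
E
```

```text
t 0.8 tcp [208.3 589.3 222.7] F [ 0.5  -0.13  0.6 ] M [ 0.007  0.042 -0.052] w 88.0 g 0.0
x [-0.9428  0.3333  0.    ] y [3.333e-01 9.428e-01 1.000e-04] z [ 0.e+00  1.e-04 -1.e+00] q [ 1.21  0.42  1.63  0.    1.09 -0.02]
rod dir deg 10.748904 y at 526 245.1822 end x 502.9354723529174
notch [525.73151473 244.71651576] tip [506.09897106 240.90033586]
notch [526.01242374 243.30429082] tip [506.41392965 239.31693213]
tab ((519.6976928710938, -164.6940155029297), (17.86861228942871, 27.025367736816406), 2.485142946243286) [ 518.74985272 -164.3271968   197.43184875]
dish (517.810791015625, -165.7261962890625) 81.29043579101562
jar [ 503.69921375 -152.92106557   89.09375387] ((517.866455078125, -164.3948974609375), 58.952152252197266)
bail fit [ 1.5080193e-01 -9.8856401e-01  5.1654041e+02 -1.4981972e+02]
tab in scene [288.99605701 156.33059689] depth there 975.96796
0
```

Request:
servo_tool --deltas '[[[-20,-22,0],[0,0,0]],[[-47,-52,0],[0,0,0]],[[-74,-82,0],[0,0,0]],[[-101,-112,0],[0,0,0]],[[-128,-142,0],[0,0,0]]]' --grip -1

```text
t: 1.32
ee_pos: [281.9, 411.1, 222.7]
orientation: [0.53, 3.096, 0.0]
ft_force: [1.6, 0.4, 0.2]
width: 87.9
grasp_force: 0.0
```

Request:
servo_tool --deltas '[[[-27,-30,0],[0,0,0]],[[-54,-60,0],[0,0,0]],[[-81,-90,0],[0,0,0]],[[-108,-120,0],[0,0,0]],[[-135,-150,0],[0,0,0]]]'

```text
t: 1.73
ee_pos: [359.3, 224.6, 223.0]
orientation: [0.53, 3.096, 0.001]
ft_force: [0.7, 0.8, -0.1]
width: 88.1
grasp_force: 0.0
```

Request:
servo_tool --deltas '[[[-27,-30,0],[0,0,0]],[[-54,-60,0],[0,0,0]],[[-81,-90,0],[0,0,0]],[[-108,-120,0],[0,0,0]],[[-135,-150,0],[0,0,0]]]'

```text
t: 2.15
ee_pos: [436.7, 37.9, 223.1]
orientation: [0.531, 3.095, 0.001]
ft_force: [-0.1, 0.6, -0.6]
width: 87.6
grasp_force: 0.0
```

Request:
servo_tool --deltas '[[[-27,-30,0],[0,0,-0.1]],[[-54,-60,0],[0,0,-0.2]],[[-81,-90,0],[0,0,-0.3]],[[-108,-120,0],[0,0,-0.4]],[[-125,-140,0],[0,0,-0.492]]]'

```text
t: 2.57
ee_pos: [508.7, -137.2, 223.0]
orientation: [-0.244, 3.131, -0.002]
ft_force: [0.9, 0.2, -0.9]
width: 88.0
grasp_force: 0.0
```

```bash
python3 - <<'E'
from h import *
o,r=state(); print("to tab top-hover", loc(np.array([518.5,-165,222])-o["ee_pos"]).round(1))
E
```

```text
t 2.57 tcp [ 508.7 -137.2  223. ] F [ 0.88  0.18 -0.92] M [ 0.118 -0.019 -0.021] w 88.0 g 0.0
x [-0.9879 -0.155  -0.0014] y [-0.155   0.9879 -0.0012] z [ 1.6e-03 -9.0e-04 -1.0e+00] q [-0.29  0.28  1.85 -0.    1.01 -2.01]
to tab top-hover [ -5.3 -29.    1. ]
```

Request:
servo_tool --deltas '[[[0,0,0],[0,0,0]],[[0,0,0],[0,0,0]]]'

```text
t: 2.73
ee_pos: [507.5, -134.8, 222.5]
orientation: [0.233, -3.133, -0.0]
ft_force: [1.1, -0.3, -0.4]
width: 87.9
grasp_force: 0.0
```

```bash
python3 - <<'E'
from h import *
o,r=state(); print("to tab", loc(np.array([518.5,-165,222])-o["ee_pos"]).round(1))
a=get_image("scene");cv2.imwrite("pics/d.png",cv2.resize(a["frame"][90:230,220:380],None,fx=4,fy=4,interpolation=cv2.INTER_CUBIC))
print(proj(a,[518.5,-165,176]),proj(a,o["ee_pos"]))
E
```

```text
t 2.73 tcp [ 507.5 -134.8  222.5] F [ 1.07 -0.29 -0.35] M [0.075 0.032 0.007] w 87.9 g 0.0
x [-9.890e-01 -1.479e-01  2.000e-04] y [-1.479e-01  9.890e-01  3.000e-04] z [-3.e-04  3.e-04 -1.e+00] q [-0.28  0.28  1.85  0.    1.01 -2.  ]
to tab [ -6.5 -31.5   0.4]
[288.87673215 156.30016469] [288.55659035 150.03799763]
```

View pics/d.png

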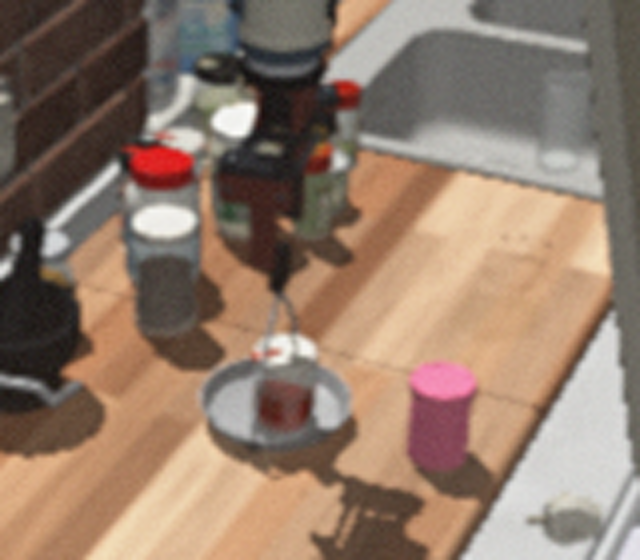

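The picture shows the tab at crop (281,267) = full (290,157), matching my projection (289,156), so its height and place agree between the two views; the gripper hangs beside it, the pink jar (440,410) stands aside.

Request:
servo_tool --deltas '[[[-3,-16,0],[0,0,0]],[[-6,-31,0],[0,0,0]],[[-6,-31,0],[0,0,0]],[[-6,-31,0],[0,0,0]]]'

```text
t: 3.12
ee_pos: [518.3, -163.8, 222.8]
orientation: [-0.238, 3.132, -0.0]
ft_force: [-0.5, 0.4, 0.0]
width: 88.0
grasp_force: 0.0
```

Request:
servo_tool --deltas '[[[0,0,15],[0,0,0]],[[0,0,30],[0,0,0]],[[0,0,45],[0,0,0]],[[0,0,59],[0,0,0]],[[0,0,59],[0,0,0]]]'

```text
t: 3.53
ee_pos: [516.1, -162.3, 161.3]
orientation: [0.239, -3.128, -0.003]
ft_force: [-1.2, -0.3, 0.3]
width: 88.3
grasp_force: 0.0
```

```bash
python3 - <<'E'
from h import *
o,r=state()
b=get_image("top");a=get_image("scene")
W=np.hstack([cv2.resize(b["frame"][160:230,300:370],(500,500),interpolation=cv2.INTER_CUBIC)[:, :400],cv2.resize(a["frame"][115:175,260:308],(400,500),interpolation=cv2.INTER_CUBIC)])
cv2.imwrite("pics/e.png",W)
E
```

```text
t 3.53 tcp [ 516.1 -162.3  161.3] F [-1.22 -0.31  0.33] M [ 0.042  0.068 -0.02 ] w 88.3 g 0.0
x [-0.9884 -0.1519  0.0042] y [-0.1519  0.9884  0.0023] z [-0.0045  0.0017 -1.    ] q [-0.33  0.39  1.86  0.    0.9  -2.05]
```

View pics/e.png

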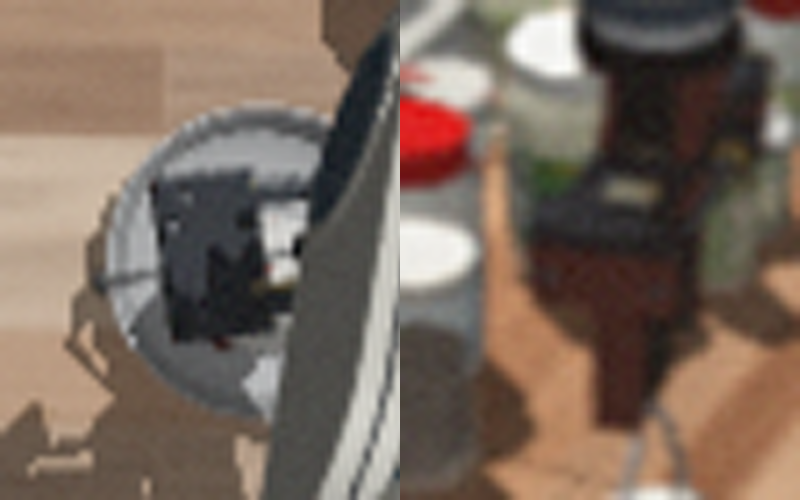

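Both fingers straddle the tab (right half: finger over the bail's peak at crop (645,420)); I pre-close, then grip.

Request:
servo_tool --deltas '[[[0,-2,-1],[0,0,0]],[[0,-2,-1],[0,0,0]],[[0,-2,-1],[0,0,0]],[[0,-2,-1],[0,0,0]]]' --grip 0.18

```text
t: 3.97
ee_pos: [518.7, -165.7, 165.4]
orientation: [-0.239, 3.131, -0.001]
ft_force: [0.5, 0.3, -0.3]
width: 64.7
grasp_force: 0.0
```

Request:
servo_tool --deltas '[[[0,0,0],[0,0,0]],[[0,0,0],[0,0,0]],[[0,0,0],[0,0,0]],[[0,0,0],[0,0,0]]]'

```text
t: 4.3
ee_pos: [518.3, -165.5, 164.7]
orientation: [0.239, -3.132, -0.0]
ft_force: [-0.0, -0.3, 0.6]
width: 38.2
grasp_force: 0.0
```

Request:
servo_tool --deltas '[[[0,0,0],[0,0,0]],[[0,0,0],[0,0,0]],[[0,0,0],[0,0,0]],[[0,0,0],[0,0,0]],[[0,0,0],[0,0,0]]]' --grip 1

```text
t: 4.72
ee_pos: [518.3, -165.4, 164.6]
orientation: [0.239, -3.132, -0.0]
ft_force: [0.1, 1.0, -1.4]
width: 29.8
grasp_force: 30.0
```

```bash
python3 - <<'E'
from h import *
state()
E
```

```text
t 4.72 tcp [ 518.3 -165.4  164.6] F [ 0.07  0.98 -1.37] M [0.01  0.063 0.001] w 29.8 g 30.0
x [-9.884e-01 -1.516e-01  2.000e-04] y [-1.516e-01  9.884e-01  1.000e-04] z [-2.e-04  1.e-04 -1.e+00] q [-0.33  0.38  1.85  0.    0.91 -2.05]
```

Request:
servo_tool --deltas '[[[0,0,-1],[0,0,0]],[[0,0,-3],[0,0,0]],[[0,0,-6],[0,0,0]],[[0,0,-9],[0,0,0]],[[0,0,-12],[0,0,0]]]'

```text
t: 5.13
ee_pos: [518.2, -165.5, 176.8]
orientation: [0.239, -3.132, -0.0]
ft_force: [-0.9, -0.9, -5.4]
width: 29.4
grasp_force: 30.0
```

Request:
servo_tool --deltas '[[[0,0,-4],[0,0,0]],[[0,0,-9],[0,0,0]],[[0,0,-14],[0,0,0]],[[0,0,-19],[0,0,0]],[[0,0,-24],[0,0,0]]]'

```text
t: 5.55
ee_pos: [518.4, -165.5, 201.3]
orientation: [-0.239, 3.132, -0.0]
ft_force: [0.3, -0.3, -5.0]
width: 30.2
grasp_force: 30.0
```

Request:
servo_tool --deltas '[[[0,0,-5],[0,0,0]],[[0,0,-9],[0,0,0]],[[0,0,-12],[0,0,0]],[[0,0,-14],[0,0,0]],[[0,0,-14],[0,0,0]]]'

```text
t: 5.97
ee_pos: [518.5, -165.5, 215.1]
orientation: [-0.239, 3.132, -0.0]
ft_force: [0.2, 0.3, -5.7]
width: 30.0
grasp_force: 30.0
```

Request:
servo_tool --deltas '[[[0,0,0],[0,0,0]],[[0,0,0],[0,0,0]],[[0,0,0],[0,0,0]]]'

```text
t: 6.22
ee_pos: [518.1, -165.4, 214.4]
orientation: [0.239, -3.132, -0.0]
ft_force: [0.3, 0.1, -5.2]
width: 29.7
grasp_force: 30.0
```

```bash
python3 - <<'E'
from h import *
o,r=state()
L=[]
for i in range(8):
    get_image("top"); o=ctrl.get_obs(); L.append(np.r_[o["ft_force"],o["moment"]])
L=np.array(L);m=L.mean(0);print(m.round(3),L.std(0).round(3))
a=get_image("scene");cv2.imwrite("pics/f.png",cv2.resize(a["frame"][105:205,230:350],None,fx=5,fy=5,interpolation=cv2.INTER_CUBIC))
E
```

```text
t 6.22 tcp [ 518.1 -165.4  214.4] F [ 0.29  0.13 -5.2 ] M [-0.024 -0.107 -0.047] w 29.7 g 30.0
x [-9.885e-01 -1.515e-01  5.000e-04] y [-1.515e-01  9.885e-01  3.000e-04] z [-6.e-04  2.e-04 -1.e+00] q [-0.33  0.32  1.82  0.    1.01 -2.05]
[ 2.600e-02  1.310e-01 -5.385e+00 -2.000e-03 -5.200e-02  1.300e-02] [0.366 0.317 0.443 0.033 0.037 0.024]
```

View pics/f.png

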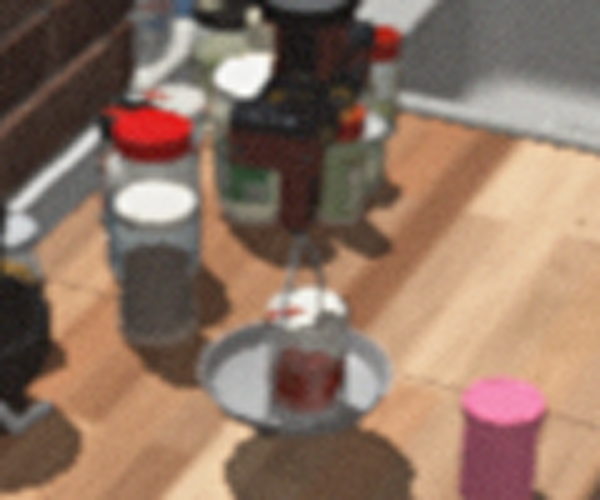

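The picture shows the pan hanging level at crop (295,380), jar upright in it. Weight ≈ 5.4 N. Lift higher and turn to the arm's heading.

Request:
servo_tool --deltas '[[[0,0,-3],[0,0,0]],[[0,0,-9],[0,0,0]],[[0,0,-17],[0,0,0]],[[0,0,-25],[0,0,0]],[[0,0,-33],[0,0,0]]]'

```text
t: 7.08
ee_pos: [518.6, -165.6, 248.9]
orientation: [-0.239, 3.132, -0.001]
ft_force: [0.7, -0.7, -6.3]
width: 29.9
grasp_force: 30.0
```

Request:
servo_tool --deltas '[[[0,0,-9],[0,0,-0.005]],[[0,0,-19],[0,0,-0.012]],[[0,0,-29],[0,0,-0.02]],[[0,0,-39],[0,0,-0.03]],[[0,0,-49],[0,0,-0.04]]]'

```text
t: 7.5
ee_pos: [518.4, -165.5, 297.9]
orientation: [-0.303, 3.127, -0.0]
ft_force: [-0.3, 0.4, -4.7]
width: 29.9
grasp_force: 30.0
```

Request:
servo_tool --deltas '[[[0,0,-10],[0,0,0]],[[0,0,-20],[0,0,0]],[[0,0,-29],[0,0,0]],[[0,0,-36],[0,0,0]],[[0,0,-40],[0,0,0]]]'

```text
t: 7.92
ee_pos: [518.7, -165.6, 337.9]
orientation: [-0.301, 3.126, -0.001]
ft_force: [0.4, -0.5, -4.3]
width: 30.1
grasp_force: 30.0
```

Request:
servo_tool --deltas '[[[0,0,0],[0,0,0]],[[0,0,0],[0,0,0]]]'

```text
t: 8.08
ee_pos: [518.3, -165.5, 336.6]
orientation: [0.301, -3.127, -0.0]
ft_force: [-0.2, -0.3, -5.7]
width: 29.6
grasp_force: 30.0
```

```bash
cat >> h.py <<'E'
def ft(n=20):
    L=[]
    for i in range(n):
        get_image("top"); o=ctrl.get_obs(); L.append(np.r_[o["ft_force"],o["moment"]])
    m=np.mean(L,0); print("FT",m.round(3),"CoM off world dx,dy mm",(m[4]/-m[2]*1e3).round(1),(m[3]/m[2]*1e3).round(1)); return m
def plane(p,uv,z):
    d=p["pose"][:3,:3]@np.linalg.solve(p["K"],[*uv,1]); o=p["pose"][:3,3]; return o+d*(z-o[2])/d[2]
E
python3 - <<'E'
from h import *
b=get_image("top")
print("lid",plane(b,(337.7,199.6),90),"rim",plane(b,(337.1,196.5),24))
o,r=state(); ft(20)
o=ctrl.get_obs()["ee_pos"]
for w in((440,60),(457,231.4)): print(loc(np.array([*w,o[2]])-o).round(1))
E
```

```text
lid [ 504.12210976 -156.54681363   90.        ] rim [ 517.7940512  -167.63602228   24.        ]
t 8.13 tcp [ 518.1 -165.4  336.2] F [ 0.3   0.34 -6.5 ] M [ 0.015 -0.107  0.004] w 29.5 g 30.0
x [-9.816e-01 -1.910e-01  8.000e-04] y [-1.910e-01  9.816e-01  4.000e-04] z [-8.e-04  3.e-04 -1.e+00] q [-0.33  0.19  1.69  0.    1.27 -2.09]
FT [ 0.086 -0.043 -5.36  -0.006 -0.056 -0.008] CoM off world dx,dy mm -10.4 1.1
[ 33.8 236.3  -0. ]
[-15.6 401.3  -0. ]
```

```bash
python3 - <<'E'
from h import *
a=get_image("scene"); P,u,v=pts(a)
near=(np.hypot(P[:,0]-518,P[:,1]+166)<110)
for lo in range(165,275,10):
    m=near&(P[:,2]>=lo)&(P[:,2]<lo+10); print(lo,m.sum(),P[m][:,:2].min(0).round() if m.any() else'',P[m][:,:2].max(0).round() if m.any() else'')
q=proj(a,[505,-157,262]); print(q); u0,v0=q.round().astype(int)
cv2.imwrite("pics/g.png",cv2.resize(a["frame"][v0-35:v0+45,u0-45:u0+45],None,fx=7,fy=7,interpolation=cv2.INTER_CUBIC)); print(u0-45,v0-35)
E
```

```text
165 75 [ 466. -218.] [ 579. -121.]
175 204 [ 447. -237.] [583. -90.]
185 168 [ 440. -238.] [591. -83.]
195 70 [ 440. -241.] [590. -89.]
205 37 [ 469. -170.] [524. -83.]
215 40 [ 471. -163.] [524. -86.]
225 39 [ 471. -166.] [521. -87.]
235 45 [ 469. -231.] [529. -99.]
245 36 [ 469. -225.] [524. -94.]
255 116 [ 467. -220.] [ 531. -106.]
265 20 [ 476. -218.] [ 524. -109.]
[291.9554513  138.20703599]
247 103
```

View pics/g.png

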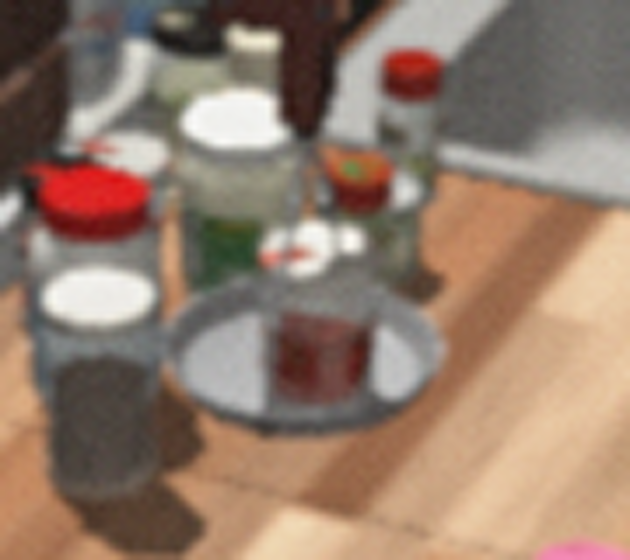

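The lid centre at crop (315,247) = full (292,138.3) agrees with jar at about (505,-157), i.e. off-centre by (-14,+9) mm; force/torque gives a CoM offset of about (-10,+1..5). Carry it to before the arm's tip.

Request:
servo_tool --deltas '[[[0.4,3,0],[0,0,0]],[[1.4,10,0],[0,0,0]],[[3,20,0],[0,0,0]],[[4.5,32,0],[0,0,0]],[[6.4,44.5,0],[0,0,0]]]'

```text
t: 9.6
ee_pos: [502.9, -121.7, 336.6]
orientation: [0.301, -3.127, -0.001]
ft_force: [0.3, 0.6, -5.9]
width: 30.1
grasp_force: 30.0
```

Request:
servo_tool --deltas '[[[2,14,0],[0,0,0]],[[4,28,0],[0,0,0]],[[6,41.5,0],[0,0,0]],[[8,55.5,0],[0,0,0]],[[10,69,0],[0,0,0]]]'

```text
t: 10.02
ee_pos: [480.0, -55.7, 336.8]
orientation: [-0.302, 3.127, 0.0]
ft_force: [0.9, 0.8, -6.2]
width: 29.8
grasp_force: 30.0
```

Request:
servo_tool --deltas '[[[2,14,0],[0,0,0]],[[4,28,0],[0,0,0]],[[6,41.5,0],[0,0,0]],[[8,55.5,0],[0,0,0]],[[10,69,0],[0,0,0]]]'

```text
t: 10.43
ee_pos: [456.9, 10.0, 336.8]
orientation: [-0.302, 3.127, 0.0]
ft_force: [-0.3, 0.3, -6.2]
width: 29.5
grasp_force: 30.0
```

Request:
servo_tool --deltas '[[[1,14,0],[0,0,0]],[[1,28,0],[0,0,0]],[[0,42,0],[0,0,0]],[[-2,56,0],[0,0,0]],[[-4,70,0],[0,0,0]]]'

```text
t: 10.85
ee_pos: [447.5, 79.4, 336.8]
orientation: [-0.302, 3.127, -0.0]
ft_force: [0.1, 0.6, -4.9]
width: 29.7
grasp_force: 30.0
```

Request:
servo_tool --deltas '[[[-3,13.5,0],[0,0,0]],[[-6,27,0],[0,0,0]],[[-9,40.5,0],[0,0,0]],[[-12.5,54,0],[0,0,0]],[[-16,67.5,0],[0,0,0]]]'

```text
t: 11.27
ee_pos: [450.3, 148.7, 336.7]
orientation: [-0.302, 3.127, -0.0]
ft_force: [1.0, -0.3, -5.5]
width: 29.9
grasp_force: 30.0
```

Request:
servo_tool --deltas '[[[-4,13.5,0],[0,0,0]],[[-8,27,0],[0,0,0]],[[-11.5,39,0],[0,0,0]],[[-14.5,50,0],[0,0,0]],[[-17,58,0],[0,0,0]]]'

```text
t: 11.68
ee_pos: [456.3, 208.9, 336.7]
orientation: [-0.303, 3.127, 0.0]
ft_force: [0.1, -1.2, -5.2]
width: 30.1
grasp_force: 30.0
```

Request:
servo_tool --deltas '[[[-1.5,8,0],[0,0,0]],[[-3,14,0],[0,0,0]],[[-4,19,0],[0,0,0]],[[-5,22,0],[0,0,0]],[[-5,23.5,0],[0,0,0]]]'

```text
t: 12.1
ee_pos: [457.1, 231.9, 336.6]
orientation: [-0.302, 3.127, -0.0]
ft_force: [0.7, -0.0, -5.6]
width: 29.7
grasp_force: 30.0
```

Request:
servo_tool --deltas '[[[0,0,0],[0.01,-0.01,0]],[[0,0,0],[0.02,-0.03,0]],[[0,0,0],[0.03,-0.05,0]],[[0,0,0],[0.04,-0.07,0]],[[0,0,0],[0.045,-0.083,0]]]'

```text
t: 12.52
ee_pos: [456.5, 231.5, 336.7]
orientation: [-0.293, 3.038, -0.057]
ft_force: [0.3, -0.0, -5.3]
width: 29.9
grasp_force: 30.0
```

Request:
servo_tool --deltas '[[[0,0,0],[0,0,0]],[[0,0,0],[0,0,0]]]'

```text
t: 12.68
ee_pos: [456.6, 231.7, 336.8]
orientation: [-0.294, 3.04, -0.056]
ft_force: [-0.0, 0.6, -3.9]
width: 30.1
grasp_force: 30.0
```

```bash
python3 - <<'E'
from h import *
o,r=state(); ft(20)
b=get_image("top");a=get_image("scene")
cv2.imwrite("pics/h.png",np.hstack([cv2.resize(b["frame"][130:230,160:240],(480,600),interpolation=cv2.INTER_CUBIC)[:, :400],cv2.resize(a["frame"][150:270,170:250],(400,600),interpolation=cv2.INTER_CUBIC)]))
E
```

```text
t 12.68 tcp [456.6 231.7 336.8] F [-0.04  0.6  -3.9 ] M [ 0.057  0.143 -0.047] w 30.1 g 30.0
x [-0.9778 -0.1926 -0.083 ] y [-0.1894  0.9809 -0.0449] z [ 0.0901 -0.0282 -0.9955] q [ 0.49  0.1   1.79 -0.07  1.18 -1.25]
FT [-0.17  -0.039 -5.605  0.07   0.141 -0.014] CoM off world dx,dy mm 25.1 -12.4
```

View pics/h.png

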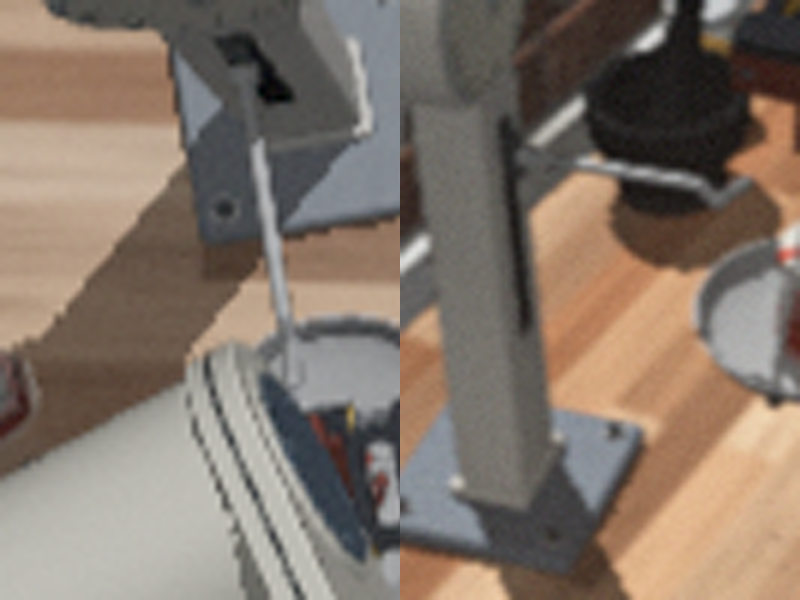

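```bash
python3 - <<'E'
from h import *
o,r=state(); a=get_image("scene")
print("notch px",proj(a,[525.9,244.6,275]),"tip px",proj(a,[506.2,240.6,295]),"rod mid",proj(a,[600,259,287]))
pk=o["ee_pos"]+14.6*r[:,2]; print("peak",pk.round(1))
for n,t in(("enter",[525.9,244.6,316]),):
    print(n,loc(np.array(t)-pk).round(2))
print("10 mm down",loc([0,0,-10.]).round(2), "10 along xs",loc([9.816,1.908,0]).round(2),"10 ys",loc([-1.908,9.816,0]).round(2))
f=a["frame"];g=cv2.cvtColor(f,cv2.COLOR_BGR2GRAY)
P,u,v=pts(a)
s=(u>205)&(u<245)&(v>175)&(v<200)&(P[:,2]>262)&(P[:,2]<310)&(P[:,0]<640)&(P[:,0]>480)
Q=P[s][np.argsort(P[s][:,0])]
for i in range(0,len(Q),6):print(Q[i].round(),end=' ')
E
```

```text
t 13.78 tcp [456.9 231.6 336.7] F [ 0.66 -1.28 -5.25] M [0.02  0.166 0.016] w 29.7 g 30.0
x [-0.9779 -0.1922 -0.0829] y [-0.189   0.9809 -0.0449] z [ 0.0899 -0.0283 -0.9955] q [ 0.49  0.1   1.79 -0.07  1.18 -1.25]
notch px [232.44511597 189.80477829] tip px [238.41159599 185.46746139] rod mid [209.41639526 182.85409024]
peak [458.3 231.2 322.1]
enter [-68.22   0.65  11.81]
10 mm down [0.83 0.45 9.96] 10 along xs [-9.97  0.02  0.83] 10 ys [-0.02  9.99 -0.45]
[499. 244. 294.] [505. 246. 293.] [509. 251. 291.] [516. 252. 282.] [524. 251. 286.] [529. 247. 282.] [536. 253. 287.] [543. 247. 289.] [552. 256. 288.] [561. 254. 292.] [567. 256. 287.] [574. 256. 289.] [582. 261. 286.] [588. 262. 288.] [598. 265. 287.] [604. 262. 283.] [611. 262. 281.]
```

The picture shows rod and notch at scene (232,188) and tip (240,186), matching the predictions (232,190)/(238,185). Thread the peak over the tip and to the notch.

Request:
servo_tool --deltas '[[[-1.5,0,0.3],[0,0,0]],[[-4,0,0.7],[0,0,0]],[[-8,0.1,1.4],[0,0,0]],[[-12,0.2,2.1],[0,0,0]],[[-17,0.3,3],[0,0,0]]]'

```text
t: 14.25
ee_pos: [474.3, 235.2, 335.1]
orientation: [-0.293, 3.04, -0.056]
ft_force: [-0.7, -0.5, -5.1]
width: 30.1
grasp_force: 30.0
```

Request:
servo_tool --deltas '[[[-4,0.1,0.7],[0,0,0]],[[-8,0.1,1.4],[0,0,0]],[[-12,0.2,2.1],[0,0,0]],[[-15,0.3,2.6],[0,0,0]],[[-17,0.3,3],[0,0,0]]]'

```text
t: 14.67
ee_pos: [491.1, 238.6, 333.4]
orientation: [-0.293, 3.04, -0.056]
ft_force: [-0.4, 0.5, -4.0]
width: 29.9
grasp_force: 30.0
```

```bash
python3 - <<'E'
from h import *
o,r=state(); pk=o["ee_pos"]+14.6*r[:,2]; print(pk.round(1),loc(np.array([525.9,245,316])-pk).round(2))
a=get_image("scene")
cv2.imwrite("pics/i.png",cv2.resize(a["frame"][150:225,195:295],(800,600),interpolation=cv2.INTER_CUBIC))
E
```

```text
t 14.67 tcp [491.1 238.6 333.4] F [-0.35  0.5  -4.01] M [0.079 0.085 0.032] w 29.9 g 30.0
x [-0.9779 -0.1921 -0.0828] y [-0.1889  0.981  -0.0449] z [ 0.0898 -0.0283 -0.9956] q [ 0.47  0.16  1.73 -0.07  1.18 -1.27]
[492.4 238.2 318.8] [-33.85   0.45   5.63]
```

View pics/i.png

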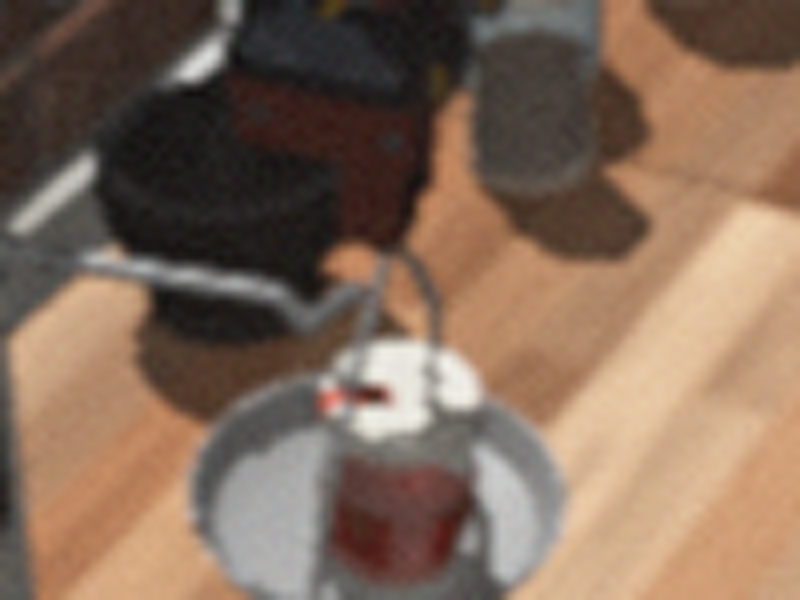

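The tip (crop (360,290)) stands just before and below the peak (398,250), between the legs; jar standing. Continue to above the notch.

Request:
servo_tool --deltas '[[[-2,0,0.3],[0,0,0]],[[-5,0.1,0.8],[0,0,0]],[[-8,0.1,1.3],[0,0,0]],[[-12,0.2,2],[0,0,0]],[[-16,0.2,2.6],[0,0,0]]]'

```text
t: 15.13
ee_pos: [506.8, 241.8, 332.3]
orientation: [-0.293, 3.04, -0.056]
ft_force: [0.2, -0.2, -5.2]
width: 29.8
grasp_force: 30.0
```

Request:
servo_tool --deltas '[[[-4,0.1,0.7],[0,0,0]],[[-8,0.1,1.3],[0,0,0]],[[-12,0.2,2],[0,0,0]],[[-15,0.3,2.5],[0,0,0]],[[-17.5,0.3,3],[0,0,0]]]'

```text
t: 15.55
ee_pos: [524.2, 245.4, 330.5]
orientation: [-0.293, 3.04, -0.056]
ft_force: [-0.2, -0.1, -5.7]
width: 29.8
grasp_force: 30.0
```

Request:
servo_tool --deltas '[[[0,0,0],[0,0,0]],[[0,0,0],[0,0,0]]]'

```text
t: 15.72
ee_pos: [523.8, 245.3, 330.5]
orientation: [-0.293, 3.04, -0.056]
ft_force: [-0.6, -0.1, -4.6]
width: 30.0
grasp_force: 30.0
```

```bash
python3 - <<'E'
from h import *
o,r=state(); pk=o["ee_pos"]+14.6*r[:,2]; print(pk.round(1),loc(np.array([525.9,245,290])-pk).round(2)); m=ft(10)
a=get_image("scene")
q=proj(a,[526,245,275]);print(q);np.savez("s.npz",f=a["frame"])
cv2.imwrite("pics/j.png",cv2.resize(a["frame"][150:225,185:285],(800,600),interpolation=cv2.INTER_CUBIC))
E
```

```text
t 15.72 tcp [523.8 245.3 330.5] F [-0.56 -0.11 -4.58] M [ 0.009  0.209 -0.013] w 30.0 g 30.0
x [-0.9779 -0.1921 -0.0825] y [-0.1889  0.981  -0.045 ] z [ 0.0896 -0.0284 -0.9956] q [ 0.45  0.21  1.67 -0.07  1.19 -1.29]
[525.1 244.9 316. ] [ 1.33  1.15 25.95]
FT [-0.231  0.215 -5.409  0.05   0.146 -0.008] CoM off world dx,dy mm 27.0 -9.3
[232.35231426 189.86293419]
```

View pics/j.png

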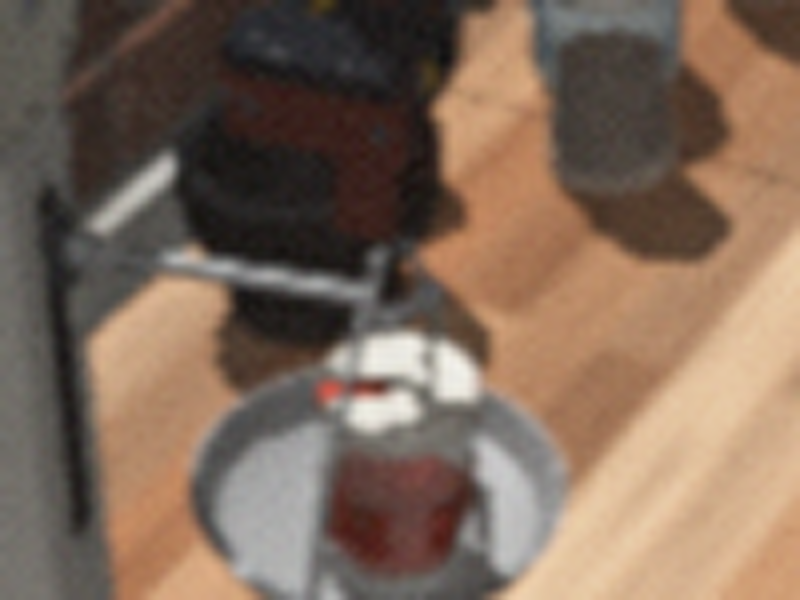

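The rod now runs between the bail's legs with the peak (crop (395,245)) above the notch (385,305). Lower.

Request:
servo_tool --deltas '[[[0.1,0,1],[0,0,0]],[[0.2,0.1,3],[0,0,0]],[[0.5,0.3,6],[0,0,0]],[[0.7,0.4,9],[0,0,0]],[[1,0.5,12],[0,0,0]]]'

```text
t: 16.68
ee_pos: [523.7, 245.2, 318.2]
orientation: [-0.293, 3.04, -0.056]
ft_force: [0.3, -0.3, -5.5]
width: 29.8
grasp_force: 30.0
```

Request:
servo_tool --deltas '[[[0.2,0.1,3],[0,0,0]],[[0.5,0.3,6],[0,0,0]],[[0.7,0.4,8.5],[0,0,0]],[[0.9,0.5,10.5],[0,0,0]],[[1,0.5,12],[0,0,0]]]'

```text
t: 17.1
ee_pos: [523.7, 245.2, 306.2]
orientation: [-0.293, 3.04, -0.056]
ft_force: [0.1, -1.1, -5.3]
width: 29.9
grasp_force: 30.0
```

Request:
servo_tool --deltas '[[[0.1,0.1,1.5],[0,0,0]],[[0.2,0.1,3],[0,0,0]],[[0.4,0.2,4.5],[0,0,0]],[[0.5,0.3,6],[0,0,0]],[[0.6,0.3,7.5],[0,0,0]]]'

```text
t: 17.52
ee_pos: [523.9, 245.3, 299.0]
orientation: [-0.293, 3.04, -0.056]
ft_force: [0.7, 0.6, -5.2]
width: 29.6
grasp_force: 30.0
```

Request:
servo_tool --deltas '[[[0.1,0.1,1.5],[0,0,0]],[[0.2,0.1,3],[0,0,0]],[[0.4,0.2,4.5],[0,0,0]],[[0.5,0.3,6],[0,0,0]],[[0.6,0.3,7.5],[0,0,0]]]'

```text
t: 17.93
ee_pos: [523.9, 245.2, 291.4]
orientation: [-0.293, 3.04, -0.056]
ft_force: [0.5, 0.5, -4.3]
width: 30.0
grasp_force: 30.0
```

```bash
python3 - <<'E'
from h import *
o,r=state(); pk=o["ee_pos"]+14.6*r[:,2]; print(pk.round(1)); m=ft(8)
E
```

```text
t 17.93 tcp [523.9 245.2 291.4] F [ 0.5   0.46 -4.33] M [ 0.168  0.194 -0.043] w 30.0 g 30.0
x [-0.9778 -0.1922 -0.083 ] y [-0.189   0.981  -0.0448] z [ 0.09   -0.0281 -0.9955] q [ 0.45  0.25  1.72 -0.07  1.11 -1.28]
[525.2 244.8 276.9]
FT [-0.498  0.274 -4.209  0.205  0.229  0.015] CoM off world dx,dy mm 54.3 -48.7
```

Request:
servo_tool --deltas '[[[0.2,0.2,1.5],[0,0,0]],[[0.4,0.3,3],[0,0,0]],[[0.6,0.5,4.5],[0,0,0]],[[0.8,0.6,6],[0,0,0]],[[1,0.8,7.5],[0,0,0]]]'

```text
t: 18.75
ee_pos: [523.7, 245.6, 283.9]
orientation: [-0.293, 3.039, -0.056]
ft_force: [-0.0, -0.1, -3.7]
width: 29.8
grasp_force: 30.0
```

Request:
servo_tool --deltas '[[[0.1,0.1,1.5],[0,0,0]],[[0.2,0.1,3],[0,0,0]],[[0.4,0.2,4.5],[0,0,0]],[[0.5,0.3,6],[0,0,0]],[[0.6,0.3,7.5],[0,0,0]]]'

```text
t: 19.17
ee_pos: [523.6, 245.6, 276.4]
orientation: [-0.293, 3.04, -0.056]
ft_force: [0.5, 0.2, -2.6]
width: 30.2
grasp_force: 30.0
```

```bash
python3 - <<'E'
from h import *
o,r=state(); pk=o["ee_pos"]+14.6*r[:,2]; print(pk.round(1)); m=ft(16)
E
```

```text
t 19.17 tcp [523.6 245.6 276.4] F [ 0.49  0.16 -2.6 ] M [ 0.179 -0.027 -0.038] w 30.2 g 30.0
x [-0.9778 -0.1922 -0.0833] y [-0.1889  0.981  -0.0448] z [ 0.0904 -0.0281 -0.9955] q [ 0.45  0.27  1.73 -0.07  1.08 -1.28]
[524.9 245.2 261.9]
FT [ 1.104  0.683 -3.169  0.193 -0.144  0.012] CoM off world dx,dy mm -45.4 -60.8
```

Request:
servo_tool --deltas '[[[0,0.2,1.5],[0,0,0]],[[-0.1,0.4,3],[0,0,0]],[[-0.2,0.6,4.5],[0,0,0]],[[-0.2,0.7,6],[0,0,0]],[[-0.2,0.8,7.5],[0,0,0]]]'

```text
t: 20.38
ee_pos: [523.8, 246.0, 268.5]
orientation: [-0.293, 3.041, -0.057]
ft_force: [-1.2, 0.0, -2.2]
width: 29.5
grasp_force: 30.0
```

Request:
servo_tool --deltas '[[[0.1,0.1,1.5],[0,0,0]],[[0.2,0.1,3],[0,0,0]],[[0.4,0.2,4.5],[0,0,0]],[[0.5,0.3,6],[0,0,0]],[[0.6,0.3,7.5],[0,0,0]]]'

```text
t: 20.8
ee_pos: [523.9, 246.1, 261.2]
orientation: [-0.293, 3.041, -0.056]
ft_force: [-1.6, 0.7, -2.2]
width: 30.0
grasp_force: 30.0
```

```bash
python3 - <<'E'
from h import *
o,r=state(); pk=o["ee_pos"]+14.6*r[:,2]; print(pk.round(1)); m=ft(16)
E
```

```text
t 20.8 tcp [523.9 246.1 261.2] F [-1.56  0.68 -2.21] M [0.101 0.523 0.027] w 30.0 g 30.0
x [-0.9779 -0.1922 -0.0823] y [-0.189   0.9809 -0.0449] z [ 0.0894 -0.0283 -0.9956] q [ 0.45  0.28  1.75 -0.07  1.05 -1.27]
[525.2 245.7 246.6]
FT [-3.143  0.307 -1.698  0.134  0.665  0.   ] CoM off world dx,dy mm 391.6 -78.8
```

Request:
servo_tool --deltas '[[[0.3,0.1,1.5],[0,0,0]],[[0.5,0.2,3],[0,0,0]],[[0.8,0.3,4.5],[0,0,0]],[[1.0,0.4,6],[0,0,0]],[[1.2,0.5,7.5],[0,0,0]]]'

```text
t: 22.02
ee_pos: [523.9, 246.2, 253.8]
orientation: [-0.293, 3.039, -0.056]
ft_force: [-2.1, -0.2, -0.3]
width: 30.0
grasp_force: 30.0
```

Request:
servo_tool --deltas '[[[0.1,0.1,1.5],[0,0,0]],[[0.2,0.1,3],[0,0,0]],[[0.3,0.2,4],[0,0,0]],[[0.4,0.2,5],[0,0,0]],[[0.4,0.2,5],[0,0,0]]]'

```text
t: 22.43
ee_pos: [523.9, 246.2, 248.7]
orientation: [-0.293, 3.04, -0.056]
ft_force: [-0.5, -0.4, -0.1]
width: 29.5
grasp_force: 30.0
```

```bash
python3 - <<'E'
from h import *
o,r=state(); pk=o["ee_pos"]+14.6*r[:,2]; print(pk.round(1)); m=ft(16)
E
```

```text
t 22.43 tcp [523.9 246.2 248.7] F [-0.45 -0.36 -0.06] M [ 0.051  0.25  -0.014] w 29.5 g 30.0
x [-0.9778 -0.1922 -0.0834] y [-0.189   0.981  -0.0449] z [ 0.0904 -0.0281 -0.9955] q [ 0.45  0.3   1.76 -0.08  1.02 -1.27]
[525.2 245.8 234.2]
FT [-0.051  0.254 -0.493  0.109  0.104  0.005] CoM off world dx,dy mm 210.7 -221.1
```

Lateral force is nil and the arm carries about 4.9 N; take up the rest.

Request:
servo_tool --deltas '[[[0.1,0.1,1],[0,0,0]],[[0.2,0.1,2],[0,0,0]],[[0.3,0.2,3],[0,0,0]],[[0.4,0.2,4],[0,0,0]],[[0.4,0.2,5],[0,0,0]]]'

```text
t: 23.65
ee_pos: [523.7, 246.2, 243.7]
orientation: [-0.293, 3.04, -0.056]
ft_force: [0.2, 1.3, 0.5]
width: 29.7
grasp_force: 30.0
```

Request:
servo_tool --deltas '[[[0,0,0],[0,0,0]],[[0,0,0],[0,0,0]],[[0,0,0],[0,0,0]]]'

```text
t: 23.9
ee_pos: [523.8, 246.2, 243.8]
orientation: [-0.293, 3.04, -0.056]
ft_force: [1.5, 0.6, 0.0]
width: 29.5
grasp_force: 30.0
```

```bash
python3 - <<'E'
from h import *
o,r=state(); pk=o["ee_pos"]+14.6*r[:,2]; print(pk.round(1)); m=ft(24)
E
```

```text
t 23.9 tcp [523.8 246.2 243.8] F [1.47 0.59 0.02] M [ 0.25  -0.174  0.067] w 29.5 g 30.0
x [-0.9778 -0.1922 -0.0831] y [-0.189   0.9809 -0.0448] z [ 0.0902 -0.0281 -0.9955] q [ 0.45  0.3   1.76 -0.08  1.01 -1.27]
[525.1 245.8 229.3]
FT [ 1.316  1.291 -0.114  0.323 -0.209  0.042] CoM off world dx,dy mm -1830.9 -2825.3
```

Request:
servo_tool --deltas '[[[-0.1,0.1,0.4],[0,0,0]],[[-0.2,0.2,0.8],[0,0,0]],[[-0.2,0.2,0.8],[0,0,0]],[[-0.2,0.2,0.8],[0,0,0]],[[-0.2,0.2,0.8],[0,0,0]]]'

```text
t: 25.52
ee_pos: [523.7, 246.2, 242.9]
orientation: [-0.293, 3.04, -0.057]
ft_force: [2.3, 0.4, -0.2]
width: 29.9
grasp_force: 30.0
```

```bash
python3 - <<'E'
from h import *
o,r=state(); m=ft(14)
E
```

```text
t 25.52 tcp [523.7 246.2 242.9] F [ 2.26  0.35 -0.2 ] M [ 0.218 -0.116  0.005] w 29.9 g 30.0
x [-0.9779 -0.1922 -0.0825] y [-0.189   0.9809 -0.0451] z [ 0.0896 -0.0285 -0.9956] q [ 0.45  0.3   1.76 -0.08  1.01 -1.27]
FT [ 0.593  0.51  -0.027  0.153 -0.047  0.029] CoM off world dx,dy mm -1735.8 -5688.0
```

Request:
servo_tool --deltas '[[[-0.05,-0.1,0],[-0.005,0,0]],[[-0.1,-0.2,0],[-0.012,0,0]],[[-0.15,-0.3,0],[-0.02,0,0]],[[-0.15,-0.3,0],[-0.02,0,0]],[[-0.15,-0.3,0],[-0.02,0,0]]]'

```text
t: 26.63
ee_pos: [523.9, 246.0, 243.0]
orientation: [-0.294, 3.043, -0.025]
ft_force: [-1.3, 0.5, -0.5]
width: 29.6
grasp_force: 30.0
```

```bash
python3 - <<'E'
from h import *
o,r=state(); m=ft(12)
E
```

```text
t 26.63 tcp [523.9 246.  243. ] F [-1.26  0.47 -0.5 ] M [0.206 0.28  0.017] w 29.6 g 30.0
x [-0.978  -0.1917 -0.0826] y [-0.1903  0.9814 -0.0246] z [ 0.0857 -0.0084 -0.9963] q [ 0.44  0.3   1.77 -0.05  1.   -1.29]
FT [-0.974  0.681 -0.139  0.122  0.292  0.024] CoM off world dx,dy mm 2106.4 -879.7
```

Request:
servo_tool --deltas '[[[0.05,0.1,0.3],[0,0,0]],[[0.1,0.17,0.8],[0,0,0]],[[0.1,0.17,0.8],[0,0,0]],[[0.1,0.17,0.8],[0,0,0]],[[0.1,0.17,0.8],[0,0,0]]]'

```text
t: 27.65
ee_pos: [524.0, 246.1, 242.1]
orientation: [-0.295, 3.042, -0.026]
ft_force: [-0.5, 0.3, -0.9]
width: 29.8
grasp_force: 30.0
```

Request:
servo_tool --deltas '[[[0,0,0],[0,0,0]],[[0,0,0],[0,0,0]],[[0,0,0],[0,0,0]],[[0,0,0],[0,0,0]],[[0,0,0],[0,0,0]]]' --grip -0.6

```text
t: 28.07
ee_pos: [524.2, 246.2, 242.2]
orientation: [-0.294, 3.042, -0.026]
ft_force: [0.3, 0.4, -0.6]
width: 59.8
grasp_force: 0.0
```

Request:
servo_tool --deltas '[[[0,0,0],[0,0,0]],[[0,0,0],[0,0,0]],[[0,0,0],[0,0,0]],[[0,0,0],[0,0,0]],[[0,0,0],[0,0,0]]]'

```text
t: 28.48
ee_pos: [524.0, 246.2, 242.2]
orientation: [-0.295, 3.042, -0.026]
ft_force: [-0.2, 0.7, -0.1]
width: 70.1
grasp_force: 0.0
```

```bash
python3 - <<'E'
from h import *
o,r=state()
a=get_image("scene")
cv2.imwrite("pics/k.png",cv2.resize(a["frame"][140:240,170:290],(720,600),interpolation=cv2.INTER_CUBIC))
E
```

```text
t 28.48 tcp [524.  246.2 242.2] F [-0.16  0.69 -0.12] M [ 0.074  0.042 -0.017] w 70.1 g 0.0
x [-0.9778 -0.1922 -0.0829] y [-0.1908  0.9813 -0.025 ] z [ 0.0862 -0.0087 -0.9962] q [ 0.44  0.3   1.77 -0.05  1.   -1.29]
```

View pics/k.png

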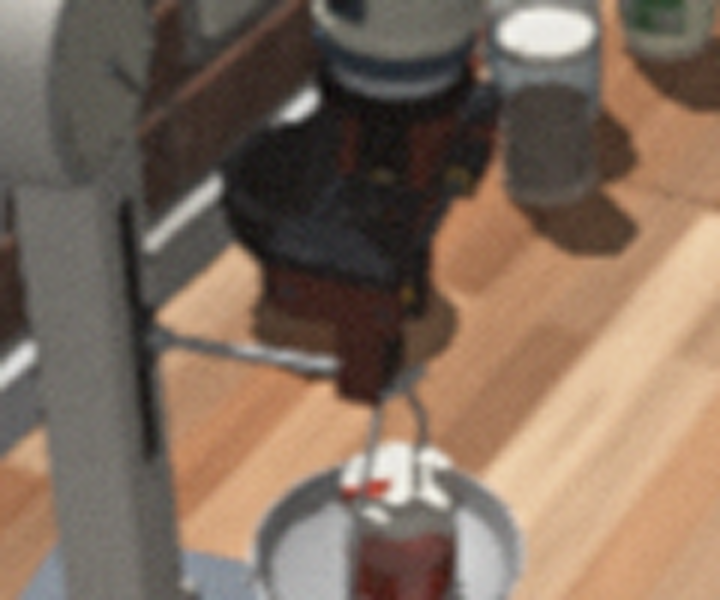

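The picture shows the pan hanging on the arm (peak near crop (395,385)), jar upright, fingers open. Withdraw straight up.

Request:
servo_tool --deltas '[[[0,0,-2],[0,0,0]],[[0,0,-6],[0,0,0]],[[0,0,-12],[0,0,0]],[[0,0,-20],[0,0,0]],[[0,0,-28],[0,0,0]]]'

```text
t: 28.95
ee_pos: [521.6, 246.5, 271.1]
orientation: [-0.295, 3.042, -0.026]
ft_force: [0.1, -0.5, 0.2]
width: 70.5
grasp_force: 0.0
```

Request:
servo_tool --deltas '[[[0,0,-10],[0,0,0]],[[0,0,-22],[0,0,0]],[[0,0,-34],[0,0,0]],[[0,0,-46],[0,0,0]],[[0,0,-58],[0,0,0]]]'

```text
t: 29.37
ee_pos: [516.6, 247.0, 329.5]
orientation: [-0.294, 3.041, -0.025]
ft_force: [0.4, -0.4, 0.9]
width: 70.4
grasp_force: 0.0
```

Request:
servo_tool --deltas '[[[0,0,-10],[0,0,0]],[[0,0,-18],[0,0,0]],[[0,0,-24],[0,0,0]],[[0,0,-28],[0,0,0]],[[0,0,-28],[0,0,0]]]'

```text
t: 29.78
ee_pos: [514.4, 247.3, 356.5]
orientation: [-0.294, 3.041, -0.025]
ft_force: [0.1, -0.2, -0.3]
width: 70.3
grasp_force: 0.0
```

Request:
servo_tool --deltas '[[[0,0,0],[0,0,0]],[[0,0,0],[0,0,0]],[[0,0,0],[0,0,0]],[[0,0,0],[0,0,0]],[[0,0,0],[0,0,0]]]'

```text
t: 30.2
ee_pos: [514.1, 247.1, 355.4]
orientation: [-0.295, 3.043, -0.026]
ft_force: [-0.1, -1.0, 0.4]
width: 70.5
grasp_force: 0.0
```

Request:
servo_tool --deltas '[[[0,0,0],[0,0,0]],[[0,0,0],[0,0,0]],[[0,0,0],[0,0,0]],[[0,0,0],[0,0,0]],[[0,0,0],[0,0,0]]]'

```text
t: 30.62
ee_pos: [514.2, 247.2, 355.8]
orientation: [-0.295, 3.042, -0.026]
ft_force: [-0.4, 0.2, -0.2]
width: 70.2
grasp_force: 0.0
```

```bash
python3 - <<'E'
from h import *
state()
F=[get_image("scene") for _ in range(4)]
D=[np.abs(F[0]["frame"][180:250,190:280].astype(int)-f["frame"][180:250,190:280]).mean() for f in F]
print("motion",np.round(D,2)); P,u,v=pts(F[-1]); m=(np.hypot(P[:,0]-526,P[:,1]-245)<90)&(P[:,2]>85)&(P[:,2]<110);print(m.sum(),P[m].min(0),P[m].max(0))
A=P[m]; c=np.linalg.lstsq(np.c_[A[:,:2],np.ones(len(A))],A[:,2],rcond=None)[0]; print(c)
E
```

```text
t 30.62 tcp [514.2 247.2 355.8] F [-0.42  0.21 -0.18] M [ 0.026 -0.013  0.011] w 70.2 g 0.0
x [-0.9778 -0.1922 -0.083 ] y [-0.1907  0.9813 -0.025 ] z [ 0.0862 -0.0086 -0.9962] q [ 0.45  0.18  1.66 -0.05  1.23 -1.3 ]
motion [0.   2.47 2.46 2.39]
454 [452.93542042 158.28387617  85.00709469] [606.78602126 319.34577649 109.83067591]
[ 8.46623656e-03 -3.52013323e-03  9.12432213e+01]
```

Request:
servo_tool --deltas '[[[0,0,0],[0,0,0]],[[0,0,0],[0,0,0]],[[0,0,0],[0,0,0]],[[0,0,0],[0,0,0]],[[0,0,0],[0,0,0]]]'

```text
t: 31.23
ee_pos: [514.2, 247.2, 355.8]
orientation: [-0.295, 3.042, -0.026]
ft_force: [-0.0, -0.0, -0.2]
width: 70.4
grasp_force: 0.0
```

Request:
servo_tool --deltas '[[[0,0,0],[0,0,0]],[[0,0,0],[0,0,0]],[[0,0,0],[0,0,0]],[[0,0,0],[0,0,0]],[[0,0,0],[0,0,0]]]'

```text
t: 31.65
ee_pos: [514.2, 247.2, 355.7]
orientation: [-0.295, 3.042, -0.026]
ft_force: [0.6, -0.5, 0.6]
width: 70.2
grasp_force: 0.0
```

Request:
servo_tool --deltas '[[[0,0,0],[0,0,0]],[[0,0,0],[0,0,0]],[[0,0,0],[0,0,0]],[[0,0,0],[0,0,0]],[[0,0,0],[0,0,0]]]'

```text
t: 32.07
ee_pos: [514.2, 247.2, 355.7]
orientation: [-0.295, 3.042, -0.026]
ft_force: [0.2, 0.5, -0.1]
width: 70.3
grasp_force: 0.0
```

Request:
servo_tool --deltas '[[[0,0,0],[0,0,0]],[[0,0,0],[0,0,0]],[[0,0,0],[0,0,0]],[[0,0,0],[0,0,0]],[[0,0,0],[0,0,0]]]'

```text
t: 32.48
ee_pos: [514.2, 247.2, 355.7]
orientation: [-0.295, 3.042, -0.026]
ft_force: [-0.2, 1.0, 0.1]
width: 70.4
grasp_force: 0.0
```

Request:
servo_tool --deltas '[[[0,0,0],[0,0,0]],[[0,0,0],[0,0,0]],[[0,0,0],[0,0,0]],[[0,0,0],[0,0,0]],[[0,0,0],[0,0,0]]]'

```text
t: 32.9
ee_pos: [514.2, 247.2, 355.8]
orientation: [-0.295, 3.042, -0.026]
ft_force: [-0.1, 0.1, 0.1]
width: 70.5
grasp_force: 0.0
```

```bash
python3 - <<'E'
from h import *
print(close_job())
E
```

```text
the job is handed in; nothing more can be done
None
```

The job is handed in, verdict not shown: the pan (about 5.4 N with the jar) hangs in the load arm's notch with the jar standing, no motion above image noise in the last pictures, and the gripper withdrawn clear at about 33 s.

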